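# Run a test bar under the drill bush and lock its carriage

## Robot

A 6-joint arm with a two-finger parallel gripper is mounted at the origin on a cart in front of the work surface, level with it; the furniture and walls round the work are solid. World frame = base frame: x ahead of the robot, y to its left, z up, the work surface at z = 0. Lengths are in mm, angles in rad, forces in N, time in s.
With the tool pointing down it reaches from about 325 to 750 mm from the base axis. Payload 7.6 kg.
Tool frame: the origin (TCP) lies between the finger pads; the fingertips stand 25 mm ahead of it and the grasp point (between the pads) lies 6 mm ahead of it (tips_ahead is the distance from the TCP to the fingertips, in mm); z points along the fingers, y is the direction in which the jaws open and shut (so a half turn about z gives the same grasp; the last joint's range is limited). The gripper opens to 85 mm and grips with 20 to 120 N. Pads are 22 mm wide; open, the fingers measure 114 mm over their backs; the gripper's body (76 mm by 85 mm) begins 54 mm behind the grasp point. The pads swing forward as they close: fully open they stand 13 mm farther back than shut.
Start: joints at [-1.187, 0.052, 1.401, -0, 1.689, -0.07], TCP at [230.177, -471.871, 256.323] pointing down, gripper open.
Joint ranges: [-2.9, 2.9], [-0.91, 2.17], [0.12, 2.37], [-1.06, 4.2], [0.26, 2.73], [-2.93, 2.93]. Speed limits (rad/s): [2.57, 2.57, 3.01, 3.14, 3.14, 3.14].

## Interface

Orientations are given as a rotation vector (axis times angle).
In Python, from rig import * gives the robot as it stands.
- The arm moves only by the tool move_arm, never from a script. Its argument "moves" is a list that holds one entry, the list of rows, each a list of 5 numbers: the finger opening in mm, from 0 to 85.4, then the shift along the tool's x, y, z in mm, then the turn about the tool's z in degrees. In form: [[[hand, x, y, z, turn], ...]]. A call has 1 to 5 rows; each row is the pose to reach, as a shift and turn from the pose commanded when the call began, along the tool's axes at that moment; what a row does not reach only later rows make up. A row lasts 1/12 s, in which the tool goes at most 41.7 mm and 7.16 degrees, less where a joint would pass 70% of its speed; a pose out of reach is approached as far as the arm can. A call with a gripper value outside its range is refused whole. The fingers move at their own pace and stop on an object; the grip force is fixed at half the most. Time passes only in rows, so rows that repeat a pose let the fingers close. It gives the time, the measured TCP pose, the force and the opening at its end, in the units of the state.
- state(): the state, without advancing time (a new reading comes with each control period).
- capture(name): name is "scene" or "top" or "wrist"; returns a dict with "image" (480x640x3 uint8, red, green, blue), "depth" (480x640 float32, mm along the optical axis (not along the pixel's ray), 0 where there is no reading), "fx", "fy", "cx", "cy" (pixels), "world_from_camera" (4x4, takes a point from camera to world coordinates); the wrist camera has in their place "tool_from_camera" (4x4, takes a point from camera to tool coordinates, whose origin is the TCP and whose axes are the flange's). Camera axes: x right, y up, looking along -z (the intrinsics and any distortion apply to the point x, -y, -z); pixel columns grow to the right and rows downward; lengths in mm; the calibration is good to about 2 mm. A picture is of the moment at which its call begins: read the wrist's pose just before it.
- close_job(): hands the job in, once; it reports no verdict.
Trained networks look in the newest picture that a camera, given by its name, has taken for a name from the list of things; names that differ only in an ending like _2 or _b are one class to them, and where a whole thing is asked for, a point or a joint stands for the part that bears it (a point fixed in the world has none). Each returns a list of dicts, best first, with "score" (0 to 1); they miss things now and then, are a little off and sometimes report something else, mostly with a low value. They report only what shows in the picture. A call takes as long as a camera call.
- spot_in(camera, thing): "pixel" ([column, row] in pixels, amid what is visible of it).
- spot_point(camera, thing): "pixel" ([column, row] in pixels: a listed point, or the origin of a listed thing).
The state is a dict: "time_s": time; "joints": joint angles; "qvel": joint speeds; "effort": joint torques, N m; "ee_pos": TCP position; "tool_rot": TCP orientation; "contact_force": force on the tool from outside, world axes, zero at the start; "ft_torque": the same for the moment, N m; "gripper_width": finger opening in mm.
Only numpy, scipy, OpenCV 4.12 (cv2) and the standard library are available. Lean on these libraries where they do the work, as an engineer would, in place of code of your own. Each camera call takes 0.05 s, during which the arm holds its last target.

## Task

Bring the plastic bar under the drill bush of the jig. First swing the cam lever out and forward as far as it goes, so that the low side of the cam faces the carriage's roller; then push the carriage forward until it is fully home against its end stop; then swing the lever all the way back to its first stop, so that the high side of the cam locks the carriage there. It is all done by pushing with the fingertips: lift nothing, leave the bar lying in its nest and do not disturb the loose things beside the jig.

Things in the scene. Friction and masses are not known exactly. Their poses are not given: they have to be found in the camera images.
- jig: drill jig fixed on the worktop, grey base plate 280 x 156 x 12 mm; origin at the centre of its underside, x = the carriage's forward direction (away from the robot, within 0.35 rad), y to its left, z up. Two low steel rails (tops 24 mm up) guide the carriage along y = -34 mm; the cam with its lever is on the left (y positive)
- bush (a point): top of the drill bush, 65 mm up, on the steel bridge over the front of the carriage's path: the bridge spans x = 69 to 97 mm, y = -88 to 20 mm in the jig's frame, its plate 46 to 58 mm up. Keep clear of it. The end stop stands beyond it
- carriage (a joint): travel of the aluminium carriage along the jig's x, m: 0 to 0.003 at the start, 0.066 fully home on its end stop. Friction about 2.5 N; it stays where it is left. With the cam at its high point it is blocked at about 0.010; with the cam turned beyond about 2.0 rad it passes freely
- roller (a point): axis of the carriage's cam-follower roller, 16 mm across, 35 to 47 mm up, on an ear on the carriage's left side; moves with it. At the start it stands behind the cam, at home in front of it: the high point, turned back, then comes up behind it, draws the carriage the last millimetres home and locks it
- push_plate (a point): centre of the rear face of the carriage's upright push plate, the face to push on (it looks to the jig's -x, towards the robot): 44 mm wide, 12 mm thick, from 25 to 62 mm above the worktop, this point 45.5 mm above it; moves with the carriage
- cam (a joint): angle of cam plate and lever, rad: 0 = high point to the carriage, lever along the jig's -x (to the robot); grows clockwise from above as the lever swings round the left side; 2.53 = low side to the carriage, lever forward and left (35 degrees left of the jig's +x), on its stop. Starts at 0 to 0.12. About 2 N at the knob turns it; it stays where it is left
- cam_pivot (a point): the cam's upright pivot axis, 55 mm up, at x = -20, y = 32 mm in the jig's frame. The cam disc is 52 mm across, set 10 mm off this axis, 35 to 47 mm up; the lever's flat arm, 14 mm wide, is 47 to 55 mm up; the hub on the axis reaches 63 mm. Two stop pins 54 mm high stand 45 mm from the axis
- lever_knob (a point): middle of the upright black round knob at the lever's end: 20 mm across, from 56 to 92 mm above the worktop, 80 mm from the pivot axis; push on its side. This point is 74 mm up and moves with the lever
- bar: light plastic tensile bar 150 x 20 x 12 mm (its own y is its length) lying loose in the carriage's nest, lengthwise along the carriage, its underside 28 mm and its top 40 mm above the worktop; origin at the centre of its underside. It rides along with the carriage
- nest (a point): centre of the nest floor on the carriage, 28 mm above the worktop; the nest is 154 x 22 mm, walls 8 mm high; axes as the jig's
- black_bar: bystander: black tensile bar 150 x 20 x 8 mm lying loose on the worktop right of the jig; origin at the centre of its underside
- hex_key: bystander: hex key 92 x 30 x 4 mm lying loose left of the jig; origin at the centre of its underside
- small_weight: bystander: grey cylindrical weight, 36 mm across and 34 mm high, standing loose in front and left of the jig; origin at the centre of its underside
- die_fixture: obstacle, fixed, not part of the job: tall white four-column die set, 200 x 200 mm and 235 mm high, standing right of the jig and in the arm's way when it comes over from the right; its origin lies on its underside 31 mm beyond (away from the robot) its middle. Go round its front or above it

How it is judged (in metres and radians):
On the way, in this order (a step that is already met when the one before it is completed fails the run):
1. the cam is turned to its low point (beyond 2.2 rad) while the carriage is still back (value of joint cam above 2.2 rad and value of joint carriage below 0.012 m), for 0.1 s.
2. the carriage is pushed home (within 4 mm) with the cam still at its low point (beyond 2.0 rad) (value of joint carriage above 0.062 m and value of joint cam above 2 rad), for 0.1 s.
At the end, for the whole second after the job is handed in: The carriage is home (within 2 mm of its end stop), the cam lever is back at its first stop (within 0.15 rad) with the high point behind the roller, and the plastic bar lies at rest, flat in its nest (within 6 mm lengthwise, 4 mm sideways, 3 mm in height) (value of joint cam below 0.15 rad and value of joint carriage above 0.064 m and linear speed of bar below 0.02 m/s and x of bar in the frame of nest between -0.006 and 0.006 m and y of bar in the frame of nest between -0.004 and 0.004 m and z of bar in the frame of nest between -0.003 and 0.003 m); the robot touches nothing.
It fails at once if the plastic bar is lifted out of its nest (more than 8 mm) (z of bar in the frame of nest above 0.008 m).
It fails at once if a loose thing beside the jig is moved (more than 20 mm) (distance of any of black_bar, hex_key, small_weight from where it was at the start of the episode above 0.02 m).
It also fails if it takes over 67 s, if anything falls off the work surface, if the arm or the gripper's body presses on something with over 40 N, if the wrist force passes 120 N, or if a joint passes its speed limit or range.

## Working session

There is one attempt and no reset: what is moved stays moved. The work goes in short steps, Python scripts to look and compute and a tool call to move; the robot and the scene stay as the last step left them, time stands still between calls to the robot, and variables do not carry over. Pictures are saved under pics/ and viewed, and the job is handed in when it is done.

Besides the shell and the picture viewer there is one more tool, called after ">>>" by a JSON object that holds its "name" and its "arguments", one argument or row to a line. move_arm: Moves the arm, as the interface text tells. Its arguments: {"type":"object","properties":{"moves":{"type":"array"}},"required":["moves"]}

```bash
ls; mkdir -p pics; cat > h.py <<'E'
from rig import *
import numpy as np, cv2
from scipy.spatial.transform import Rotation as R
def world(c,px,z=None):
    u,v=px
    T=c["world_from_camera"]
    d=np.array([(u-c["cx"])/c["fx"],-(v-c["cy"])/c["fy"],-1.0])
    if z is None:
        dep=c["depth"][int(round(v)),int(round(u))]
        return (T@np.r_[d*dep,1])[:3]
    o=T[:3,3]; w=T[:3,:3]@d
    return o+w*(z-o[2])/w[2]
def save(n,im): cv2.imwrite("pics/"+n,cv2.cvtColor(im,cv2.COLOR_RGB2BGR))
E
python3 - <<'E'
from h import *
print(state())
for cam in ["scene","top"]:
    c=capture(cam); save(cam+"0.png",c["image"])
    print(cam,c["fx"],c["world_from_camera"].round(3).tolist(),[k for k in c])
    for n,z in [("bush",65),("roller",41),("push_plate",45.5),("cam_pivot",55),("lever_knob",74),("bar",28),("nest",28),("jig",0),("black_bar",0),("hex_key",0),("small_weight",0),("die_fixture",0)]:
        for r in spot_point(cam,n)[:1]: print(n,round(r["score"],2),np.round(r["pixel"]),world(c,r["pixel"],z).round(1))
E
```

```text
pics
{'time_s': 0.0, 'joints': array([-1.18729716e+00,  5.28517424e-02,  1.40173312e+00,  3.93444913e-05,
        1.68860077e+00, -7.02991427e-02]), 'qvel': array([-8.55720279e-05, -1.08238399e-03,  1.08793539e-04, -7.88239910e-05,
        1.60787922e-03, -1.42937723e-03]), 'effort': array([-4.69762726e-04, -3.81665039e+01, -3.60186553e+01, -1.81439282e-05,
        6.14300472e-03,  4.85188050e-07]), 'ee_pos': array([ 230.08242962, -471.60534454,  255.46032056]), 'tool_rot': array([-3.05952862e+00, -7.06375704e-01,  3.29456757e-04]), 'contact_force': array([-0.23828365,  0.77070459, -0.19198378]), 'ft_torque': array([ 0.06514392, -0.00678754, -0.00778886]), 'gripper_width': 85.08080113186095}
scene 499.63135085648344 [[-0.521, 0.64, -0.565, 5.472], [-0.853, -0.399, 0.335, 520.394], [-0.011, 0.657, 0.754, 851.868], [0.0, 0.0, 0.0, 1.0]] ['image', 'depth', 'fx', 'fy', 'cx', 'cy', 'world_from_camera']
bush 0.93 [310. 226.] [655.8 176.   65. ]
roller 0.59 [314. 293.] [515.3 247.6  41. ]
push_plate 0.58 [348. 314.] [436.5 219.1  45.5]
cam_pivot 0.7 [295. 276.] [562.  265.2  55. ]
lever_kno
[... 306 characters left out ...]
op 577.8680638038198 [[0.001, 0.988, -0.156, 375.212], [-1.0, -0.002, -0.022, 171.243], [-0.022, 0.156, 0.988, 1200.764], [0.0, 0.0, 0.0, 1.0]] ['image', 'depth', 'fx', 'fy', 'cx', 'cy', 'world_from_camera']
bush 0.94 [333. 188.] [645.  184.2  65. ]
roller 0.58 [302. 255.] [513.  247.2  41. ]
push_plate 0.77 [310. 294.] [434.2 228.9  45.5]
cam_pivot 0.7 [290. 232.] [558.5 270.2  55. ]
lever_knob 0.66 [279. 272.] [475.4 290.   74. ]
bar 0.6 [322. 249.] [527.  206.7  28. ]
nest 0.76 [324. 255.] [514.7 201.6  28. ]
jig 0.86 [311. 229.] [572.1 231.3   0. ]
black_bar 0.94 [359. 274.] [476.9 129.9   0. ]
hex_key 0.48 [248. 252.] [523.1 362.8   0. ]
small_weight 0.47 [267. 161.] [720.8 326.9   0. ]
```

View pics/scene0.png

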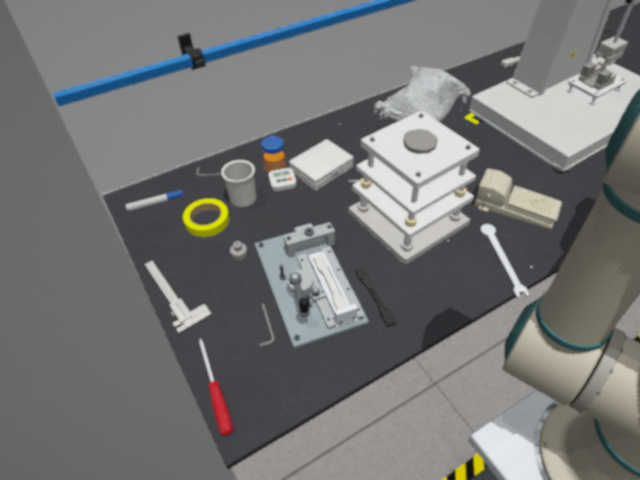

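View pics/top0.png

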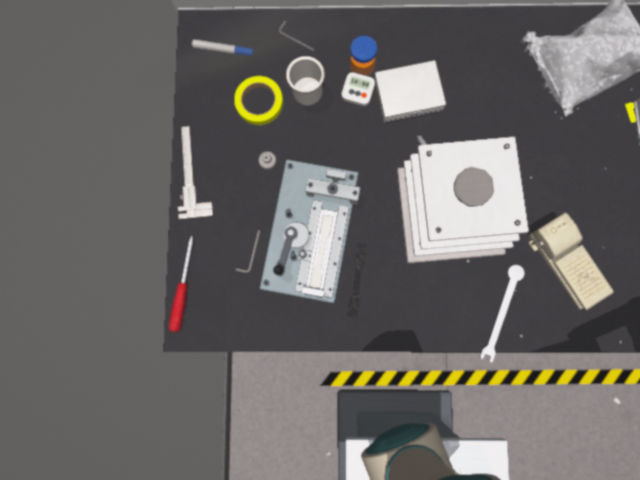

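```bash
python3 - <<'E'
from h import *
c=capture("top"); im=c["image"][140:320,200:440]
save("topz.png",cv2.resize(im,None,fx=3.3,fy=3.3,interpolation=cv2.INTER_CUBIC))
c=capture("scene"); im=c["image"][190:350,220:420]
save("scenez.png",cv2.resize(im,None,fx=3.7,fy=3.7,interpolation=cv2.INTER_CUBIC))
E
```

```text
(no output)
```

View pics/topz.png

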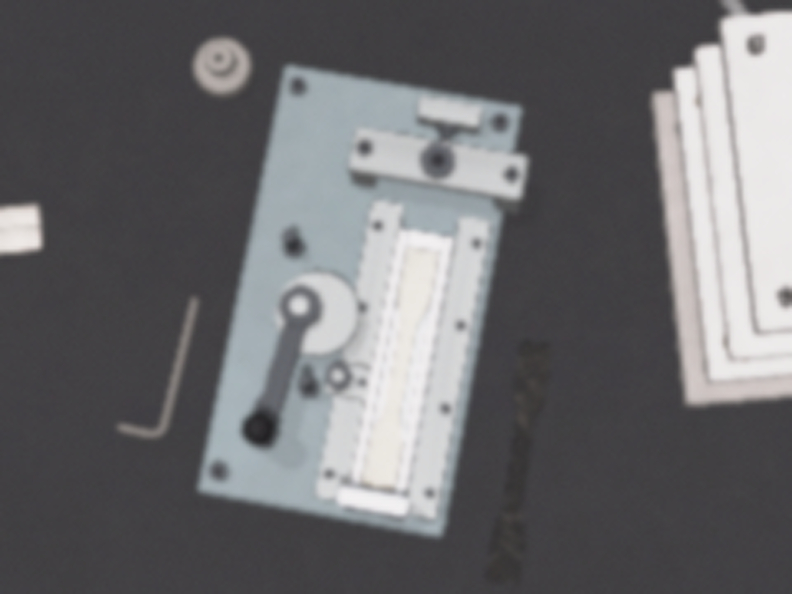

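View pics/scenez.png

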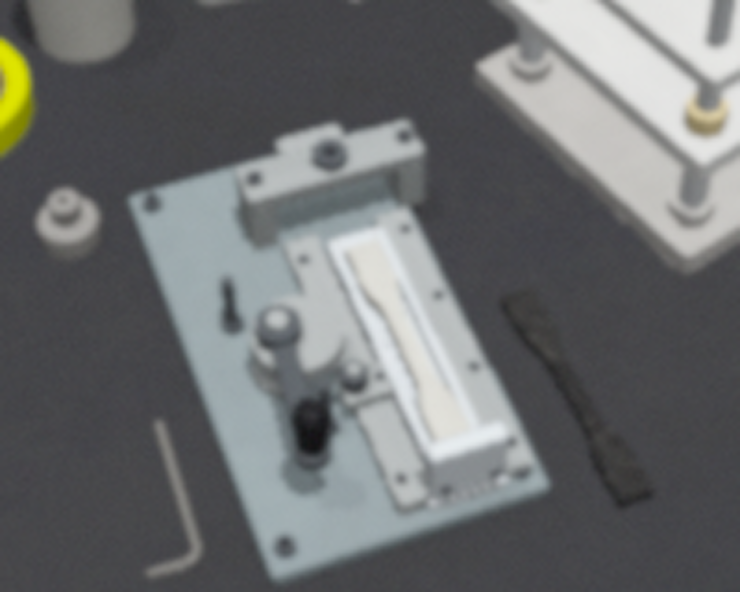

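```bash
cat >> h.py <<'E'
def fitjig(L,W):
    L=np.array(L);W=np.array(W); a=L.mean(0);b=W.mean(0)
    l=L-a;w=W-b
    th=np.arctan2((l[:,0]*w[:,1]-l[:,1]*w[:,0]).sum(),(l*w).sum())
    M=np.array([[np.cos(th),-np.sin(th)],[np.sin(th),np.cos(th)]])
    t=b-M@a
    return th,t,(W-(L@M.T+t))
E
python3 - <<'E'
from h import *
c=capture("top"); s=capture("scene")
Lc=[(140,78),(140,-78),(-140,78),(-140,-78)]
tz=[(286,66),(523,105),(199,491),(443,537)]
sz=[(130,200),None,(275,582),(550,487)]
Wt=[world(c,(200+u/3.3,140+v/3.3),12)[:2] for u,v in tz]
print(fitjig(Lc,Wt))
Ws=[world(s,(220+p[0]/3.7,190+p[1]/3.7),12)[:2] for p in sz if p]
print(fitjig([Lc[0],Lc[2],Lc[3]],Ws))
# bush, pivot
for nm,cc,b,p in(("t",c,(437,160),(300,303)),("s",s,(329,152),(279,318))):
    f=(lambda q:(200+q[0]/3.3,140+q[1]/3.3)) if nm=="t" else (lambda q:(220+q[0]/3.7,190+q[1]/3.7))
    print(nm,world(cc,f(b),65),world(cc,f(p),63))
    k=(261,430) if nm=="t" else (312,408)
    print("knob",world(cc,f(k),92 if nm=="t" else 92))
E
```

```text
(np.float64(-0.1832664953583621), array([569.11162404, 232.11035394]), array([[-1.45486514, -0.53325622],
       [ 0.38925858,  0.32006621],
       [ 0.51462966, -0.56246922],
       [ 0.55097691,  0.77565923]]))
(np.float64(-0.1846472819100159), array([567.98280796, 232.57530748]), array([[-2.12575722, -0.45228051],
       [ 0.37641441, -0.75197843],
       [ 1.74934281,  1.20425894]]))
t [644.45549446 184.73822608  65.        ] [556.57442745 267.68601667  63.        ]
knob [476.91958656 287.20770931  92.        ]
s [645.06975309 184.17595471  65.        ] [556.45229808 266.57333789  63.        ]
knob [478.46026219 289.25631528  92.        ]
```

```bash
cat >> h.py <<'E'
TH=-0.184; O=np.array([568.7,232.3])
MJ=np.array([[np.cos(TH),-np.sin(TH)],[np.sin(TH),np.cos(TH)]])
def j2w(p): return MJ@np.asarray(p,float)+O
def w2j(p): return MJ.T@(np.asarray(p,float)[:2]-O)
def knob(q,r=80): return j2w([-20-r*np.cos(q),32+r*np.sin(q)])
def tang(q): return np.pi/2-q+TH   # world angle of tool y
def rows(targets,start=None):
    """targets: (x,y,z,angle of tool y); start same; prints shift in tool axes"""
    s=state(); Rm=R.from_rotvec(s["tool_rot"]).as_matrix(); p=s["ee_pos"]
    a0=np.arctan2(Rm[1,1],Rm[0,1])
    if start is not None:
        p=np.array(start[:3]); a0=start[3]
        y=np.array([np.cos(a0),np.sin(a0),0]); z=np.array([0,0,-1.]); Rm=np.c_[np.cross(y,z),y,z]
    for t in targets:
        d=Rm.T@(np.array(t[:3])-p); tu=-(np.degrees(t[3]-a0)+180)%360-180 if False else -((np.degrees(t[3]-a0)+180)%360-180)
        print(d.round(1),round(tu,1))
E
python3 - <<'E'
from h import *
import rig; print([k for k in dir(rig) if k[0]!="_"]); print(getattr(rig,"tips_ahead",None))
c=capture("top")
for px in [(398,165),(408,262),(526,235),(515,138)]: print(px,world(c,px))
print("push",w2j(world(c,(200+368/3.3,140+513/3.3),62)),knob(0.06))
k=knob(0.06)
rows([(330,-200,257,1.2),(420,60,257,tang(.06)),(*k,180,tang(.06))])
E
```

```text
['PlanningError', 'capture', 'close_job', 'spot_in', 'spot_point', 'state', 'tips_ahead']
25.0
(398, 165) [710.44594543  45.43150038   1.17227554]
(408, 262) [500.75850134  30.22560806  16.39117428]
(526, 235) [ 5.58774288e+02 -2.18287521e+02  4.49350520e-01]
(515, 138) [ 769.73226425 -206.41207412   -1.37144627]
push [-135.02727419  -31.67387833] [477.26208637 286.745986  ]
[ 208.9 -200.6   -0.7] -132.8
[ 403.8 -394.8   -0.7] -140.0
[ 554.6 -573.5   76.3] -140.0
```

>>> {"name": "move_arm", "arguments": {
  "moves": [
    [[40, 404, -395, 0, -140], [40, 404, -395, 0, -140], [40, 404, -395, 0, -140], [40, 404, -395, 0, -140], [40, 404, -395, 0, -140]]
  ]
}}

```text
time_s: 1.97
ee_pos: [300.3, -273.9, 256.3]
tool_rot: [2.691, 1.621, 0.0]
contact_force: [0.8, 0.1, 1.0]
gripper_width: 39.9
```

```bash
python3 - <<'E'
from h import *
s=state();print(s["ee_pos"],s["joints"],s["gripper_width"])
rows([(420,60,257,tang(.06))])
E
```

```text
[ 300.30887819 -273.91280088  256.2964519 ] [-8.30440001e-01 -2.92537054e-01  1.71680398e+00  1.12207136e-04
  1.71684874e+00 -3.43821193e-01] 39.88543244101398
[351.1 -50.3  -0.7] -103.9
```

>>> {"name": "move_arm", "arguments": {
  "moves": [
    [[40, 351, -50, 0, -104], [40, 351, -50, 0, -104], [40, 351, -50, 0, -104], [40, 351, -50, 0, -104], [40, 351, -50, 0, -104]]
  ]
}}

```text
time_s: 2.38
ee_pos: [371.9, -78.0, 256.7]
tool_rot: [2.061, 2.369, 0.001]
contact_force: [0.9, -1.4, 0.3]
gripper_width: 40.1
```

```bash
python3 - <<'E'
from h import *
s=state();print(s["ee_pos"],s["joints"],s["gripper_width"])
rows([(420,60,257,tang(.06)),(*knob(.06),200,tang(.06))])
E
```

```text
[371.86934958 -77.99878015 256.67489843] [-3.03954495e-01 -3.74734806e-01  1.77951374e+00 -9.69912494e-05
  1.73540034e+00 -4.42882791e-01] 40.112364841069876
[130.   66.8  -0.3] -68.1
[346.7 154.8  56.6] -68.1
```

>>> {"name": "move_arm", "arguments": {
  "moves": [
    [[40, 130, 67, 0, -68], [40, 130, 67, 0, -68], [40, 130, 67, 0, -68], [40, 347, 155, 50, -68], [40, 347, 155, 50, -68]]
  ]
}}

```text
time_s: 2.8
ee_pos: [435.1, 119.1, 240.7]
tool_rot: [1.232, 2.888, 0.001]
contact_force: [1.0, -0.9, 0.8]
gripper_width: 40.0
```

```bash
python3 - <<'E'
from h import *
s=state();print(s["ee_pos"],s["joints"],s["gripper_width"])
rows([(*knob(.06),200,tang(.06))])
E
```

```text
[435.14434213 119.06995903 240.69228142] [ 1.85334248e-01 -1.56223657e-01  1.63253366e+00 -2.17937642e-04
  1.66329745e+00 -5.79195555e-01] 40.01147784322048
[ 91.9 146.4  40.8] -32.2
```

>>> {"name": "move_arm", "arguments": {
  "moves": [
    [[40, 92, 146, 40, -32], [40, 92, 146, 40, -32], [40, 92, 146, 40, -32], [40, 92, 146, 40, -32], [40, 92, 146, 40, -32]]
  ]
}}

```text
time_s: 3.22
ee_pos: [476.9, 288.3, 197.4]
tool_rot: [-0.382, -3.115, 0.001]
contact_force: [1.2, -0.1, -0.3]
gripper_width: 39.8
```

```bash
python3 - <<'E'
from h import *
s=state();print(s["ee_pos"],s["joints"],s["gripper_width"])
c=capture("wrist");save("w1.png",c["image"]);print(c["tool_from_camera"].round(2).tolist(),c["fx"],c["cx"],c["cy"])
# predict knob pixel & depth-based knob center
Rm=R.from_rotvec(s["tool_rot"]).as_matrix()
T=np.eye(4);T[:3,:3]=Rm;T[:3,3]=s["ee_pos"]
c["world_from_camera"]=T@c["tool_from_camera"]
for r in spot_point("wrist","lever_knob")[:2]: print(r,world(c,r["pixel"],74))
d=c["depth"]; v,u=np.mgrid[0:480,0:640]
P=np.stack([(u-c["cx"])/c["fx"]*d,-(v-c["cy"])/c["fy"]*d,-d,np.ones_like(d)],-1)@c["world_from_camera"].T
m=(d>0)&(P[...,2]>80)&(P[...,2]<100)
print(m.sum(),P[m].mean(0),P[m].min(0),P[m].max(0))
rows([(*knob(.06),200,tang(.06))])
E
```

```text
[476.91703302 288.30121919 197.43511585] [ 4.76896599e-01  1.69704655e-01  1.39142142e+00  1.24240297e-03
  1.58346981e+00 -8.49789862e-01] 39.79612579896893
[[-0.0, 0.95, 0.32, 82.96], [1.0, 0.0, -0.0, 0.55], [-0.0, 0.32, -0.95, -117.41], [0.0, 0.0, 0.0, 1.0]] 339.2646506934707 322.12143829413117 235.48437375662277
{'pixel': [327.9, 241.3], 'score': 0.64} [481.30321141 292.58135938  74.        ]
6433 [557.67344168  33.40764104  89.11054517   1.        ] [471.42674966 -43.7821514   80.01595995   1.        ] [627.71448197 301.9112142   99.9030552    1.        ]
[ 0.1  1.1 -1.4] -0.4
```

View pics/w1.png

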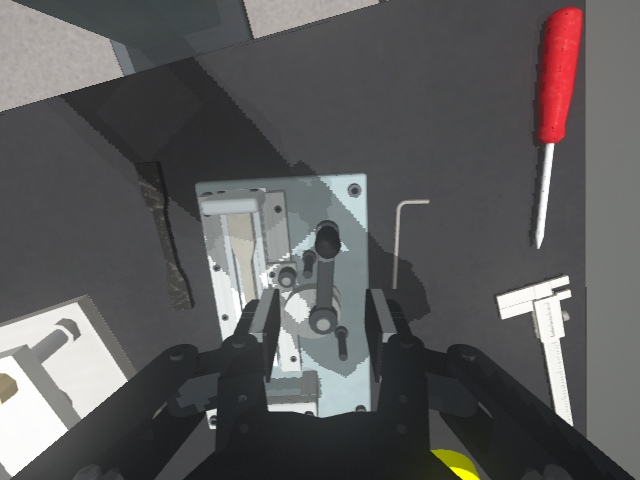

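>>> {"name": "move_arm", "arguments": {
  "moves": [
    [[40, 0, 2, 40, 0], [40, 0, 2, 75, 0], [40, 0, 2, 107, 0], [40, 0, 2, 107, 0]]
  ]
}}

```text
time_s: 3.65
ee_pos: [474.9, 283.0, 86.8]
tool_rot: [-0.402, -3.106, 0.011]
contact_force: [-0.9, -0.7, -0.9]
gripper_width: 40.0
```

```bash
python3 - <<'E'
from h import *
s=state();print(s["ee_pos"],s["joints"],s["gripper_width"],s["contact_force"])
c=capture("wrist");save("w2.png",c["image"])
st=(*s["ee_pos"][:2],90,tang(.06))
for g in ((.16,.28,.40,.52,.64),(.76,.88,1.0,1.12,1.24)):
    if g[0]>.2: st=(*knob(.64),90,tang(.64))
    rows([(*knob(q),90,tang(q)) for q in g],st)
E
```

```text
[474.86763031 283.01520378  86.78264971] [ 4.70845101e-01  2.59517790e-01  1.51700522e+00 -3.98339097e-04
  1.37665709e+00 -8.42465476e-01] 40.01991125408829 [-0.88508559 -0.73478669 -0.86962492]
[-1.8 12.2  0. ] 5.7
[-3.4 21.7  0. ] 12.6
[-6.  30.9  0. ] 19.5
[-9.7 39.7  0. ] 26.4
[-14.5  48.    0. ] 33.2
[-0.6  9.6  0. ] 6.9
[-2.3 19.   0. ] 13.8
[-5.1 28.2  0. ] 20.6
[-9.  36.9  0. ] 27.5
[-14.   45.2   0. ] 34.4
```

View pics/w2.png

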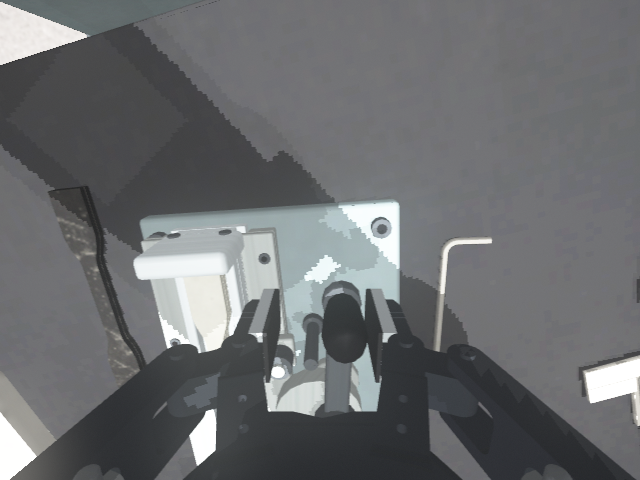

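```bash
python3 - <<'E'
from h import *
s=state();print(s["ee_pos"],s["tool_rot"],s["qvel"],s["gripper_width"],s["contact_force"])
k=knob(.08);print(k)
st=(*s["ee_pos"],tang(.06))
rows([(*knob(q),87,tang(q)) for q in (.1,.2,.32,.44,.56)])
E
```

```text
[476.43712289 283.9140494   90.6979282 ] [-0.40195697 -3.11031761  0.00645215] [ 0.00339542 -0.05830315 -0.09389041  0.00216002  0.02787405 -0.00406733] 39.71060977245217 [0.48420302 0.50202201 1.11250593]
[477.66412386 288.29462428]
[-0.1  6.2  3.7] 1.5
[-0.7 14.1  3.6] 7.3
[-2.5 23.6  3.6] 14.2
[-5.4 32.7  3.5] 21.0
[-9.4 41.4  3.5] 27.9
```

>>> {"name": "move_arm", "arguments": {
  "moves": [
    [[34, 0, 6, 1, 1.5], [34, -0.7, 14, 1, 7], [34, -2.5, 23.6, 1, 14], [34, -5.4, 32.7, 1, 21], [34, -9.4, 41.4, 1, 28]]
  ]
}}

```text
time_s: 4.12
ee_pos: [499.0, 323.5, 96.0]
tool_rot: [1.151, 2.92, 0.004]
contact_force: [-0.6, -2.8, -0.4]
gripper_width: 34.1
```

```bash
python3 - <<'E'
from h import *
s=state();print(s["ee_pos"],s["tool_rot"],s["gripper_width"],s["contact_force"])
print(knob(.56))
rows([(*knob(q),90,tang(q)) for q in (.68,.8,.92,1.04,1.16)])
rows([(*knob(q),90,tang(q)) for q in (.68,.8,.92,1.04,1.16)],(*knob(.56),90,tang(.56)))
E
```

```text
[498.98384921 323.5245733   96.02037975] [1.15110099 2.91993696 0.00357247] 34.08091795096665 [-0.63837132 -2.751882   -0.44064341]
[496.03119754 321.59801139]
[0.3 6.1 6. ] 6.5
[-1.3 15.6  6.1] 13.3
[-4.1 24.8  6.1] 20.2
[-7.9 33.6  6.1] 27.1
[-12.8  41.8   6.2] 34.0
[-0.6  9.6  0. ] 6.9
[-2.3 19.   0. ] 13.8
[-5.1 28.2  0. ] 20.6
[-9.  36.9  0. ] 27.5
[-14.   45.2   0. ] 34.4
```

>>> {"name": "move_arm", "arguments": {
  "moves": [
    [[34, 0, 7, 2, 6.8], [34, -1.5, 16.5, 4, 13.6], [34, -4.3, 26, 4, 20.4], [34, -8, 34.6, 4, 27.2], [34, -13, 42.8, 4, 34]]
  ]
}}

```text
time_s: 4.53
ee_pos: [537.2, 346.7, 92.2]
tool_rot: [1.955, 2.458, 0.005]
contact_force: [-2.9, -0.7, -0.5]
gripper_width: 34.2
```

```bash
python3 - <<'E'
from h import *
s=state();print(s["ee_pos"],s["tool_rot"],s["gripper_width"],s["contact_force"])
print(knob(1.16))
c=capture("wrist");save("w3.png",c["image"])
rows([(*knob(q),90,tang(q)) for q in (1.28,1.4,1.52,1.64,1.76)])
E
```

```text
[537.2192673  346.74692152  92.15564435] [1.95493304 2.45828675 0.00513088] 34.17446417445353 [-2.87793376 -0.68875914 -0.50603718]
[536.90387406 345.3704417 ]
[-1.5  7.6  2.3] 6.5
[-3.2 17.1  2.3] 13.3
[-5.9 26.2  2.3] 20.2
[-9.8 35.   2.4] 27.1
[-14.7  43.3   2.4] 34.0
```

View pics/w3.png

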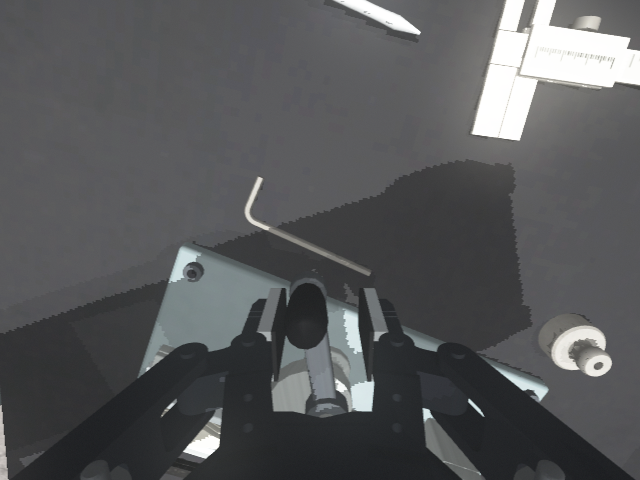

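The knob (about 307, 320) lies against the trailing finger and the lever follows. Going on.

>>> {"name": "move_arm", "arguments": {
  "moves": [
    [[34, -1.2, 8.5, 0, 6.8], [34, -2.9, 18, 0, 13.6], [34, -5.6, 27, 0, 20.4], [34, -9.5, 35.8, 0, 27.2], [34, -14.4, 44, 0, 34]]
  ]
}}

```text
time_s: 5.0
ee_pos: [583.2, 343.1, 91.8]
tool_rot: [-2.585, -1.784, -0.006]
contact_force: [-2.2, 2.2, -0.1]
gripper_width: 34.1
```

```bash
python3 - <<'E'
from h import *
s=state();print(s["ee_pos"],s["tool_rot"],s["gripper_width"],s["contact_force"])
print(knob(1.76))
rows([(*knob(q),91,tang(q)) for q in (1.88,2.0,2.12,2.24,2.36)])
E
```

```text
[583.1594749  343.11774534  91.81492298] [-2.58512308 -1.78403594 -0.00609476] 34.07833409979323 [-2.16896332  2.16973775 -0.07272572]
[584.06047352 341.91222593]
[-1.5 10.8  0.8] 7.5
[-3.3 20.3  0.8] 14.4
[-6.2 29.4  0.8] 21.2
[-10.2  38.1   0.8] 28.1
[-15.3  46.3   0.8] 35.0
```

>>> {"name": "move_arm", "arguments": {
  "moves": [
    [[34, -1.2, 10, 0, 7], [34, -3, 19.5, 0, 14], [34, -6, 28.6, 0, 21], [34, -10, 37.4, 0, 28], [34, -15, 46, 0, 35]]
  ]
}}

```text
time_s: 5.42
ee_pos: [621.2, 312.7, 92.0]
tool_rot: [-3.001, -0.924, -0.007]
contact_force: [-1.2, 3.0, -0.5]
gripper_width: 34.0
```

```bash
python3 - <<'E'
from h import *
s=state();print(s["ee_pos"],s["tool_rot"],s["gripper_width"],s["contact_force"])
print(knob(2.36))
rows([(*knob(q),91,tang(q)) for q in (2.45,2.53,2.6,2.63)])
E
```

```text
[621.18891217 312.66869343  91.99201169] [-3.00118481 -0.92354378 -0.00723201] 33.9510776372176 [-1.21877982  2.99829326 -0.5482856 ]
[621.02783903 312.43141833]
[-0.6  7.3  1. ] 5.1
[-1.4 13.6  1. ] 9.7
[-2.6 19.1  1. ] 13.7
[-3.2 21.4  1. ] 15.4
```

>>> {"name": "move_arm", "arguments": {
  "moves": [
    [[34, -0.6, 7, 0, 5], [34, -1.4, 13.5, 0, 9.5], [34, -2.4, 18, 0, 13], [34, -2.4, 18, 0, 13]]
  ]
}}

```text
time_s: 5.75
ee_pos: [629.7, 295.3, 91.9]
tool_rot: [-3.087, -0.581, -0.007]
contact_force: [-0.1, 0.7, 0.6]
gripper_width: 34.5
```

```bash
python3 - <<'E'
from h import *
s=state();print(s["ee_pos"],s["tool_rot"],s["gripper_width"],s["contact_force"])
print(knob(2.58)); c=capture("wrist");save("w4.png",c["image"]);c=capture("top");save("t4.png",cv2.resize(c["image"][130:330,200:440],None,fx=3,fy=3))
E
```

```text
[629.70119451 295.29847988  91.86935876] [-3.08655534 -0.58110386 -0.007244  ] 34.50282427033946 [-0.09760186  0.73408526  0.58425424]
[629.25682829 296.91380303]
```

View pics/w4.png

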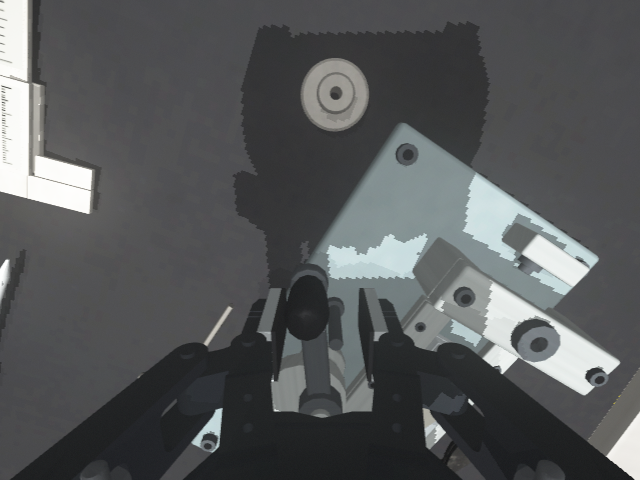

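View pics/t4.png

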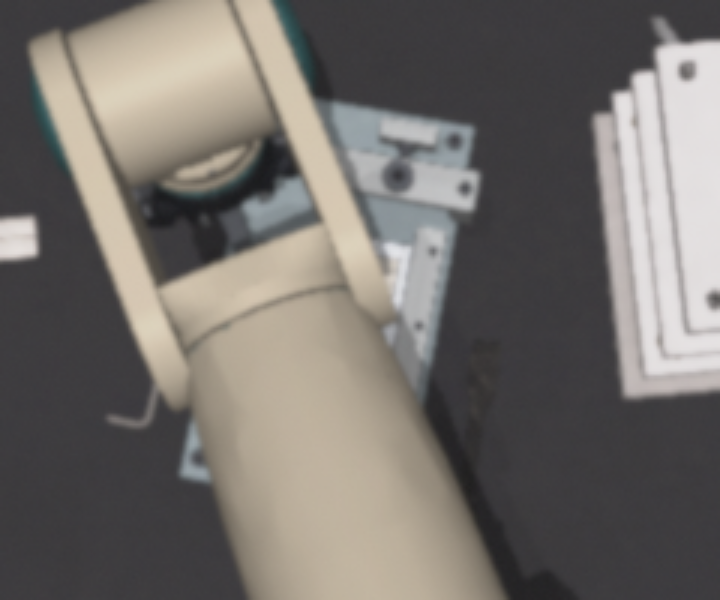

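>>> {"name": "move_arm", "arguments": {
  "moves": [
    [[34, 0, 2, 0, 1], [34, 0, 4, 0, 2], [34, 0, 4, 0, 2]]
  ]
}}

```text
time_s: 6.1
ee_pos: [629.5, 293.4, 89.4]
tool_rot: [-3.095, -0.53, -0.001]
contact_force: [-2.0, 3.5, 2.1]
gripper_width: 33.9
```

```bash
python3 - <<'E'
from h import *
s=state();print(s["ee_pos"],s["tool_rot"],s["gripper_width"],s["contact_force"])
p=w2j(s["ee_pos"])-[-20,32];print(np.pi-np.arctan2(p[1],p[0]),np.hypot(*p))
# approach for push: TCP behind plate
pp=j2w([-165,-34]);print(pp)
a=tang(0)
rows([(*s["ee_pos"][:2],170,tang(2.6)),(*j2w([-90,30]),170,a),(*pp,150,a),(*pp,63,a)])
E
```

```text
[629.49544492 293.38891625  89.35627414] [-3.09451058e+00 -5.30094811e-01 -1.05640575e-03] 33.88428490936237 [-2.01605577  3.46980301  2.12276818]
2.6226054024881225 78.99392351750888
[400.26448938 229.06290841]
[  0.1  -0.2 -80.6] -1.0
[-140.5  -33.7  -80.7] -150.0
[-237.5  -15.8  -60.9] -150.0
[-237.6  -15.6   26.1] -150.0
```

```bash
python3 - <<'E'
from h import *
s=state();pp=j2w([-165,-34])
a=tang(0)-np.pi
rows([(*pp,170,a),(*pp,63,a)])
E
```

```text
[-237.5  -15.8  -80.9] 30.0
[-237.6  -15.6   26.1] 30.0
```

>>> {"name": "move_arm", "arguments": {
  "moves": [
    [[34, 0, -2, -40, 0], [34, 0, -2, -80, 0], [0, -238, -15, -80, 30], [0, -238, -15, -80, 30], [0, -238, -15, -80, 30]]
  ]
}}

```text
time_s: 6.52
ee_pos: [508.3, 258.7, 168.9]
tool_rot: [-3.141, 0.066, -0.003]
contact_force: [-0.7, -0.2, 0.9]
gripper_width: 0.5
```

```bash
python3 - <<'E'
from h import *
s=state();pp=j2w([-165,-34]);print(s["ee_pos"],s["joints"])
a=tang(0)-np.pi
rows([(*pp,170,a),(*pp,100,a)])
E
```

```text
[508.2738358  258.7360726  168.91652699] [ 4.06338007e-01  2.20734917e-01  1.39100533e+00 -4.93905004e-04
  1.52804617e+00  2.01923668e+00]
[-106.7   34.2   -1.3] 8.1
[-106.8   34.2   68.7] 8.1
```

>>> {"name": "move_arm", "arguments": {
  "moves": [
    [[0, -107, 34, 0, 8], [0, -107, 34, 0, 8], [0, -107, 34, 0, 8], [0, -107, 34, 60, 8], [0, -107, 34, 60, 8]]
  ]
}}

```text
time_s: 6.93
ee_pos: [399.4, 228.5, 107.4]
tool_rot: [-3.129, 0.274, -0.003]
contact_force: [-1.0, -0.4, -2.2]
gripper_width: 0.1
```

```bash
python3 - <<'E'
from h import *
s=state();pp=j2w([-165,-34]);print(s["ee_pos"],s["joints"],s["tool_rot"])
a=tang(0)-np.pi
Rm=R.from_rotvec(s["tool_rot"]).as_matrix();T=np.eye(4);T[:3,:3]=Rm;T[:3,3]=s["ee_pos"]
c=capture("wrist");save("w5.png",c["image"]);c["world_from_camera"]=T@c["tool_from_camera"]
for n,z in(("push_plate",45.5),("nest",28),("bar",28),("roller",41),("bush",65)):
  for r in spot_point("wrist",n)[:1]:
    p=world(c,r["pixel"],z);print(n,r["pixel"],r["score"],p,w2j(p))
rows([(*pp,64,a),(*pp,100,a)])
E
```

```text
[399.41701219 228.5001343  107.41961925] [ 4.39648701e-01 -2.73140591e-02  1.78458954e+00 -5.20177160e-04
  1.38246379e+00  2.18519664e+00] [-3.12913132e+00  2.73955491e-01 -2.91956529e-03]
push_plate [317.8, 214.5] 0.78 [433.53882565 225.8714697   45.5       ] [-131.70342751  -31.04957708]
nest [324.2, 36.4] 0.86 [521.05832942 206.94687874  28.        ] [-42.19876922 -33.64184017]
bar [318.0, 36.2] 0.73 [521.70167714 210.05449852  28.        ] [-42.1348624  -30.46896877]
roller [243.6, 58.2] 0.7 [516.019898   247.71469797  41.        ] [-54.61117355   5.5159572 ]
[-1.8  0.7 46. ] 0.5
[-1.7  0.7 10. ] 0.5
```

View pics/w5.png

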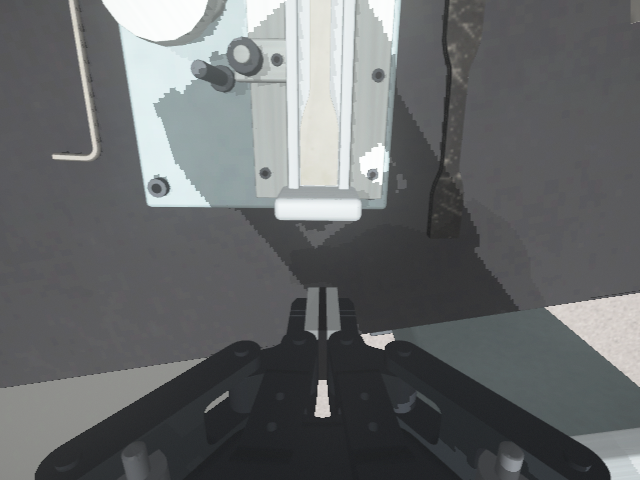

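>>> {"name": "move_arm", "arguments": {
  "moves": [
    [[0, 0, 0, 25, 0], [0, 0, 0, 40, 0], [0, 5, 0, 40, 0], [0, 15, 0, 40, 0], [0, 22, 0, 40, 0]]
  ]
}}

```text
time_s: 7.65
ee_pos: [424.6, 225.5, 70.1]
tool_rot: [-3.128, 0.275, -0.004]
contact_force: [-2.7, 0.7, -0.8]
gripper_width: 0.1
```

>>> {"name": "move_arm", "arguments": {
  "moves": [
    [[0, 6, 0, 0, 0], [0, 13, 0, 0, 0], [0, 20, 0, 0, 0], [0, 27, 0, 0, 0], [0, 34, 0, 0, 0]]
  ]
}}

```text
time_s: 8.07
ee_pos: [456.8, 219.1, 68.5]
tool_rot: [-3.129, 0.275, -0.0]
contact_force: [-2.9, 0.1, 1.8]
gripper_width: -0.1
```

```bash
python3 - <<'E'
from h import *
s=state();print(s["ee_pos"],s["tool_rot"],w2j(s["ee_pos"]),s["contact_force"])
E
```

```text
[456.82246247 219.14615821  68.50881047] [-3.12946043e+00  2.75429730e-01 -2.25210483e-04] [-107.58233877  -33.40130752] [-2.85062593  0.09902535  1.84994849]
```

>>> {"name": "move_arm", "arguments": {
  "moves": [
    [[0, 7, 0, 0, 0], [0, 13, 0, 0, 0], [0, 18, 0, 0, 0], [0, 22, 0, 0, 0], [0, 25, 0, 0, 0]]
  ]
}}

```text
time_s: 8.48
ee_pos: [481.1, 214.7, 68.1]
tool_rot: [3.129, -0.276, -0.0]
contact_force: [-2.5, -0.8, 1.5]
gripper_width: -0.2
```

>>> {"name": "move_arm", "arguments": {
  "moves": [
    [[0, 2, 0, 0, 0], [0, 4, 0, 0, 0]]
  ]
}}

```text
time_s: 8.65
ee_pos: [484.7, 214.1, 68.1]
tool_rot: [3.129, -0.275, -0.0]
contact_force: [-2.2, -0.5, 1.6]
gripper_width: 0.3
```

>>> {"name": "move_arm", "arguments": {
  "moves": [
    [[0, 2, 0, 0, 0], [0, 4, 0, 0, 0]]
  ]
}}

```text
time_s: 8.82
ee_pos: [486.8, 213.7, 68.0]
tool_rot: [3.129, -0.275, -0.009]
contact_force: [-21.6, 0.4, 12.9]
gripper_width: -0.1
```

>>> {"name": "move_arm", "arguments": {
  "moves": [
    [[0, 1.5, 0, 0, 0], [0, 3, 0, 0, 0]]
  ]
}}

```text
time_s: 8.98
ee_pos: [487.0, 213.7, 68.0]
tool_rot: [3.128, -0.274, -0.02]
contact_force: [-36.0, 0.8, 23.0]
gripper_width: -0.0
```

>>> {"name": "move_arm", "arguments": {
  "moves": [
    [[0, -4, 0, 0, 0], [0, -15, 0, 0, 0], [0, -20, 0, -20, 0], [0, -20, 0, -55, 0], [0, -20, 0, -90, 0]]
  ]
}}

```text
time_s: 9.4
ee_pos: [471.1, 216.3, 158.4]
tool_rot: [3.129, -0.275, -0.002]
contact_force: [0.4, 0.9, -0.1]
gripper_width: -0.1
```

```bash
python3 - <<'E'
from h import *
s=state();print(s["ee_pos"],s["tool_rot"],w2j(s["ee_pos"]),s["contact_force"])
Rm=R.from_rotvec(s["tool_rot"]).as_matrix();T=np.eye(4);T[:3,:3]=Rm;T[:3,3]=s["ee_pos"]
c=capture("wrist");save("w6.png",c["image"]);c["world_from_camera"]=T@c["tool_from_camera"]
for n,z in(("push_plate",45.5),("nest",28),("bar",28),("roller",41),("bush",65),("lever_knob",74)):
  for r in spot_point("wrist",n)[:1]:
    p=world(c,r["pixel"],z);print(n,r["pixel"],r["score"],p,w2j(p))
k=knob(2.53)
rows([(*k,165,tang(2.53)),(*k,92,tang(2.53))])
E
```

```text
[471.14524845 216.34167112 158.38681245] [ 3.12853254e+00 -2.74517872e-01 -2.29298734e-03] [-92.98820684 -33.53790691] [ 0.35194527  0.92801501 -0.14695287]
push_plate [320.3, 206.6] 0.95 [496.8862375  213.99935742  45.5       ] [-67.25317534 -31.13102007]
nest [322.1, 68.2] 0.96 [584.7871857  197.14494393  28.        ] [ 22.24772156 -31.61826049]
bar [323.3, 66.4] 0.71 [585.70626801 196.17816623  28.        ] [ 23.32817453 -32.40056017]
roller [262.0, 84.5] 0.91 [580.54426925 236.63084472  41.        ] [10.85194797  6.42480781]
[ 139.2 -110.4   -8.6] -34.6
[ 139.3 -110.5   64.4] -34.6
```

View pics/w6.png

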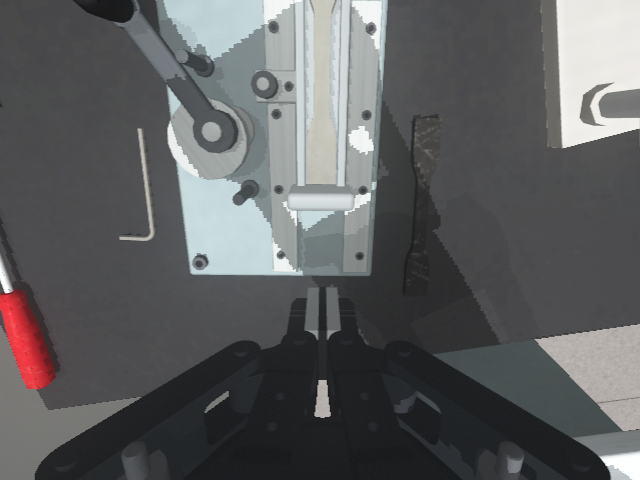

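>>> {"name": "move_arm", "arguments": {
  "moves": [
    [[40, 139, -110, -12, -34.5], [40, 139, -110, -12, -34.5], [40, 139, -110, -12, -34.5], [40, 139, -110, -12, -34.5], [40, 139, -110, -12, -34.5]]
  ]
}}

```text
time_s: 10.17
ee_pos: [630.4, 302.0, 165.2]
tool_rot: [3.067, 0.675, -0.007]
contact_force: [-0.9, -0.5, -1.1]
gripper_width: 39.8
```

```bash
python3 - <<'E'
from h import *
s=state();k=knob(2.53);print(s["ee_pos"],k)
Rm=R.from_rotvec(s["tool_rot"]).as_matrix();T=np.eye(4);T[:3,:3]=Rm;T[:3,3]=s["ee_pos"]
c=capture("wrist");save("w7.png",c["image"]);c["world_from_camera"]=T@c["tool_from_camera"]
for r in spot_point("wrist","lever_knob")[:1]: print(r,world(c,r["pixel"],74))
rows([(*k,92,tang(2.53))])
E
```

```text
[630.41943082 301.96942137 165.18285705] [627.68977144 300.59361278]
{'pixel': [322.4, 252.5], 'score': 0.62} [630.42927652 302.71377656  74.        ]
[-0.7 -0.1 74.2] 0.1
```

View pics/w7.png

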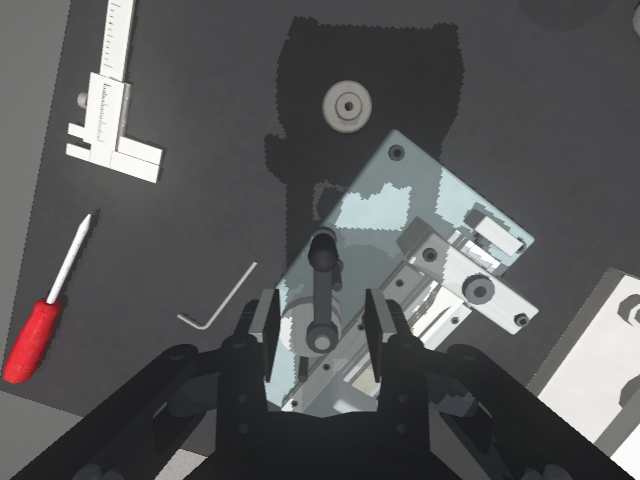

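>>> {"name": "move_arm", "arguments": {
  "moves": [
    [[40, 0, 0, 35, 0], [40, 0, 0, 65, 0], [34, 0, 0, 74, 0], [34, 0, 0, 74, 0], [34, 0, 0, 74, 0]]
  ]
}}

```text
time_s: 10.68
ee_pos: [627.6, 300.3, 97.0]
tool_rot: [3.071, 0.663, -0.0]
contact_force: [0.4, 0.7, 0.8]
gripper_width: 33.8
```

```bash
python3 - <<'E'
from h import *
s=state();print(s["ee_pos"],knob(2.53),s["contact_force"])
rows([(*knob(q),91,tang(q)) for q in (2.44,2.32,2.2,2.08,1.96)])
rows([(*knob(q),91,tang(q)) for q in (1.84,1.72,1.6,1.48,1.36)],(*knob(1.96),91,tang(1.96)))
E
```

```text
[627.58368542 300.28191025  97.00775027] [627.68977144 300.59361278] [0.35721307 0.6983874  0.82353488]
[-0.1 -7.4  6. ] -5.3
[ -1.6 -16.9   6. ] -12.2
[ -4.1 -26.2   6. ] -19.0
[ -7.8 -35.    6. ] -25.9
[-12.5 -43.4   6. ] -32.8
[-0.6 -9.6  0. ] -6.9
[ -2.3 -19.    0. ] -13.8
[ -5.1 -28.2   0. ] -20.6
[ -9.  -36.9   0. ] -27.5
[-14.  -45.2   0. ] -34.4
```

>>> {"name": "move_arm", "arguments": {
  "moves": [
    [[34, 0, -7.4, 4, -5.3], [34, -1.6, -16.9, 4, -12.2], [34, -4.1, -26.2, 4, -19], [34, -7.8, -35, 4, -25.9], [34, -12.5, -43.4, 4, -32.8]]
  ]
}}

```text
time_s: 11.1
ee_pos: [599.7, 335.2, 95.7]
tool_rot: [2.753, 1.511, 0.008]
contact_force: [2.6, -1.3, -0.9]
gripper_width: 34.3
```

```bash
python3 - <<'E'
from h import *
s=state();print(s["ee_pos"],knob(1.96),s["contact_force"])
rows([(*knob(q),91,tang(q)) for q in (1.84,1.72,1.6,1.48,1.36)])
E
```

```text
[599.65160895 335.16305703  95.66677279] [598.2785541  334.63252893] [ 2.5836831  -1.29437179 -0.89554225]
[ -1.7 -10.5   4.6] -6.5
[ -3.4 -19.9   4.6] -13.4
[ -6.2 -29.1   4.5] -20.3
[-10.  -37.9   4.5] -27.2
[-14.9 -46.1   4.4] -34.0
```

>>> {"name": "move_arm", "arguments": {
  "moves": [
    [[34, -1, -9.8, 3, -6.7], [34, -2.8, -19.3, 3, -13.5], [34, -5.6, -28.5, 3, -20.4], [34, -9.5, -37.3, 3, -27.3], [34, -14.4, -45.6, 3, -34.2]]
  ]
}}

```text
time_s: 11.52
ee_pos: [553.5, 347.8, 93.0]
tool_rot: [2.186, 2.253, 0.009]
contact_force: [2.8, -1.8, -0.9]
gripper_width: 33.6
```

```bash
python3 - <<'E'
from h import *
s=state();print(s["ee_pos"],knob(1.36),s["contact_force"])
rows([(*knob(q),91,tang(q)) for q in (1.24,1.12,1.0,.88,.76)])
E
```

```text
[553.49306489 347.79758777  93.00433054] [552.74898845 347.39038068] [ 2.75259704 -1.76513231 -0.92433226]
[ -0.9 -10.3   1.9] -6.7
[ -2.6 -19.8   1.9] -13.6
[ -5.4 -29.    1.8] -20.4
[ -9.3 -37.7   1.8] -27.3
[-14.2 -46.    1.7] -34.2
```

>>> {"name": "move_arm", "arguments": {
  "moves": [
    [[34, -0.7, -10, 1, -6.8], [34, -2.5, -19.4, 1, -13.6], [34, -5.3, -28.6, 1, -20.5], [34, -9.2, -37.3, 1, -27.4], [34, -14.1, -45.6, 1, -34.2]]
  ]
}}

```text
time_s: 11.93
ee_pos: [508.4, 332.7, 92.1]
tool_rot: [1.426, 2.795, 0.009]
contact_force: [2.2, 0.8, 0.1]
gripper_width: 34.2
```

```bash
python3 - <<'E'
from h import *
s=state();print(s["ee_pos"],knob(.76),s["contact_force"])
rows([(*knob(q),91,tang(q)) for q in (.64,.52,.4,.28,.18)])
E
```

```text
[508.3997626  332.72414835  92.13225473] [507.96819143 332.21196355] [2.16372446 0.7619023  0.05130351]
[ -0.7 -10.2   1.1] -6.9
[ -2.4 -19.7   1. ] -13.7
[ -5.3 -28.8   0.9] -20.6
[ -9.2 -37.6   0.9] -27.5
[-13.2 -44.5   0.8] -33.2
```

>>> {"name": "move_arm", "arguments": {
  "moves": [
    [[34, -0.6, -10, 1, -6.8], [34, -2.3, -19.5, 1, -13.6], [34, -5.2, -28.6, 1, -20.5], [34, -9, -37.3, 1, -27.4], [34, -13, -44.3, 1, -33.2]]
  ]
}}

```text
time_s: 12.35
ee_pos: [480.0, 296.3, 91.1]
tool_rot: [0.568, 3.084, 0.007]
contact_force: [2.7, 1.6, 0.2]
gripper_width: 34.0
```

```bash
python3 - <<'E'
from h import *
s=state();print(s["ee_pos"],knob(.18),s["contact_force"])
rows([(*knob(q),91,tang(q)) for q in (.1,.0,-.05,-.09,-.12)])
E
```

```text
[480.02352699 296.303672    91.07709881] [480.13401859 295.90030008] [2.65432182 1.6285434  0.24187341]
[-0.5 -6.7  0. ] -4.6
[ -1.5 -14.7   0. ] -10.3
[ -2.4 -18.6  -0. ] -13.2
[ -3.1 -21.7  -0. ] -15.5
[ -3.8 -24.   -0. ] -17.2
```

>>> {"name": "move_arm", "arguments": {
  "moves": [
    [[34, -0.5, -6, 0, -4.5], [34, -1.3, -12, 0, -8.5], [34, -2, -16.5, 0, -12], [34, -2.5, -19.5, 0, -13], [34, -2.5, -19.5, 0, -13]]
  ]
}}

```text
time_s: 12.77
ee_pos: [475.1, 277.0, 90.0]
tool_rot: [0.225, 3.129, 0.004]
contact_force: [0.7, 1.1, 0.5]
gripper_width: 34.3
```

```bash
python3 - <<'E'
from h import *
s=state();p=w2j(s["ee_pos"])-[-20,32];print(s["ee_pos"],np.arctan2(p[1],-p[0]),s["contact_force"])
E
```

```text
[475.07270158 276.95562238  89.97118113] -0.06508792872945478 [0.71638179 1.09745913 0.50597734]
```

>>> {"name": "move_arm", "arguments": {
  "moves": [
    [[34, 0, -2, 0, 0], [34, 0, -4, 0, 0], [34, 0, -4, 0, 0]]
  ]
}}

```text
time_s: 13.02
ee_pos: [474.8, 276.0, 89.6]
tool_rot: [0.224, 3.129, 0.013]
contact_force: [3.7, 14.4, 0.9]
gripper_width: 34.2
```

>>> {"name": "move_arm", "arguments": {
  "moves": [
    [[34, 0, 4, 0, 0], [34, 0, 4, -30, 0], [34, 0, 4, -70, 0], [34, -60, 4, -110, 0], [34, -100, 4, -120, 0]]
  ]
}}

```text
time_s: 13.43
ee_pos: [547.0, 267.2, 201.3]
tool_rot: [0.222, 3.129, 0.003]
contact_force: [0.2, 1.6, 0.5]
gripper_width: 34.1
```

```bash
python3 - <<'E'
from h import *
s=state();print(s["ee_pos"],s["contact_force"])
Rm=R.from_rotvec(s["tool_rot"]).as_matrix();T=np.eye(4);T[:3,:3]=Rm;T[:3,3]=s["ee_pos"]
c=capture("wrist");save("w8.png",c["image"]);c["world_from_camera"]=T@c["tool_from_camera"]
for n,z in(("push_plate",45.5),("nest",28),("bar",28),("roller",41),("lever_knob",74),("cam_pivot",55),("hex_key",0),("black_bar",0)):
  for r in spot_point("wrist",n)[:1]:
    p=world(c,r["pixel"],z);print(n,r["pixel"],r["score"],p,w2j(p))
E
```

```text
[547.00830021 267.23759586 201.28130907] [0.19588271 1.57219191 0.4567348 ]
push_plate [247.4, 174.5] 0.65 [498.29061639 215.23551852  45.5       ] [-66.09867514 -29.65877565]
nest [251.8, 268.1] 0.94 [586.51470881 196.63954933  28.        ] [ 24.03855234 -31.79905019]
bar [253.4, 270.2] 0.87 [588.84232184 197.6734992   28.        ] [ 26.13769948 -30.35668546]
roller [288.6, 261.8] 0.6 [579.72843277 233.93656907  41.        ] [10.54283717  3.62674403]
lever_knob [331.9, 142.0] 0.94 [481.03616161 284.85488261  74.        ] [-95.79967255  35.62845754]
cam_pivot [327.2, 238.8] 0.67 [558.161781  271.2650547  55.       ] [-17.48951376  36.37920361]
hex_key [417.5, 179.6] 0.85 [531.34591147 361.70988695   0.        ] [-60.40082708 120.39097498]
black_bar [164.9, 143.8] 0.88 [466.17240996 136.5190318    0.        ] [ -83.27247245 -112.92296454]
```

View pics/w8.png

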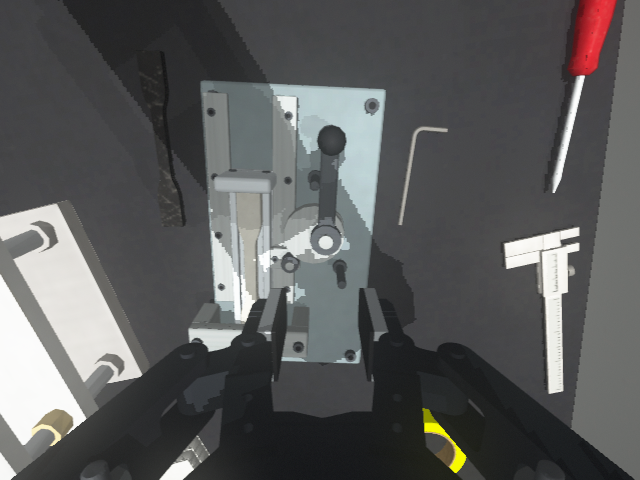

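>>> {"name": "move_arm", "arguments": {
  "moves": [
    [[34, 0, 0, -20, 0], [34, 0, 0, -20, 0], [34, 0, 0, -20, 0]]
  ]
}}

```text
time_s: 14.13
ee_pos: [546.5, 266.7, 217.3]
tool_rot: [0.223, 3.131, 0.002]
contact_force: [0.5, 0.1, -0.0]
gripper_width: 33.9
```

```bash
python3 - <<'E'
from h import *
s=state();print(s["contact_force"],s["ee_pos"])
print(close_job())
E
```

```text
[ 0.45489319  0.11699683 -0.03474307] [546.51342061 266.70673414 217.29981511]
the job is handed in; nothing more can be done
None
```

I finished the job and handed it in at about 14 s; the hand-in gives no verdict, so what follows rests on my own checks.

**What I did**
1. I swung the lever forward to its stop with the open fingers loosely round the knob. The tool position put the cam at about 2.53 rad.
2. I pushed the carriage with closed fingertips until the end stop pushed back. The force rose from about 3 N to about 43 N in total; the limit is 120 N at the wrist.
3. I swung the lever back until it met its first stop, at about 14 N, then lifted clear.

**Last checks (wrist camera)**
- **Lever:** it lies along the jig's axis, within about 0.01 rad of 0.
- **Carriage:** the push plate had moved about 65.6 mm from its starting position. The camera is only good to about 2 mm, so this alone does not prove the 2 mm home limit. The end-stop force before locking supports it.
- **Bar:** it lies in its nest; the reported points differ by about 2 mm lengthwise and 1.5 mm sideways.
- **Loose things:** the hex key and black bar show no movement beyond measuring scatter: up to about 8 mm between views from different cameras, against the 20 mm limit. The small weight was not measured at the end. It stood upright in earlier pictures, and the arm did not go near it.
- **Contact:** force on the tool was about zero at hand-in, so the robot was touching nothing.

None of the checks failed. The only disagreement was the 1 to 3 mm scatter between reported points.

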